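Lid and pack the dosing tubs in the laundrette's carry case

ROBOT

A 6-joint arm with a two-finger parallel gripper is mounted at the origin on the work surface. World frame = base frame: x ahead of the robot, y to its left, z up, the work surface at z = 0. Lengths are in m, angles in rad, forces in N, time in s.
With the tool pointing down it reaches from about 0.35 to 0.975 m from the base axis. Payload 4.9 kg.
Tool frame: the origin (TCP) lies at the very end of the fingers, on their centre line; the grasp point (between the pads) lies 19 mm behind it (ctrl.tcp_to_grasp is the z of the grasp point in the tool frame, in m); z points along the fingers, y is the line along which they close (so a half turn about z gives the same grasp; the last joint's range is limited). The gripper opens to 85 mm and grips with 20 to 120 N. Pads are 22 mm wide; open, the fingers measure 114 mm over their backs; the gripper's body (76 mm by 85 mm) begins 54 mm behind the grasp point. The pads swing forward as they close: fully open they stand 13 mm farther back than shut.
Start: joints at [-1.358, 0.053, 1.613, -0, 1.476, -0.119], TCP at [0.204, -0.591, 0.231] pointing down, gripper open.
Joint ranges: [-3.01, 3.01], [-1.01, 2.22], [0.06, 2.58], [-1.02, 4.17], [0.09, 2.62], [-3.14, 3.14]. Speed limits (rad/s): [2.57, 2.57, 3.14, 3.14, 3.14, 3.14].

INTERFACE

Orientations are given as a rotation vector (axis times angle).
In Python, from station import ctrl, eyes, job, nets gives the robot as it stands. The module is installed in compiled form; this text tells all that it offers.
- The arm moves only by the tool jog_arm, never from a script. Its argument "commands" is one flat list of numbers, 7 for each row, row after row: the shift along the tool's x, y, z each as a share of 0.06 m, from -1 to 1, then the turn, a rotation vector about the tool's x, y, z each as a share of 0.1 rad, from -1 to 1, then the finger opening in mm, from 0 to 85.4. In form: [x, y, z, ax, ay, az, grip, x, y, z, ax, ay, az, grip, ...]. A call has 1 to 20 rows; each row shifts and turns the commanded pose from where the row before left it, along the tool's axes as they then stand; what a row does not reach is not made up. A row lasts 1/8 s, in which the tool goes at most 62.5 mm and 10.7 degrees, less where a joint would pass 70% of its speed; a pose out of reach is approached as far as the arm can. A call with a number of a shift or a turn outside -1 to 1 is refused whole. A call with a gripper value outside its range is refused whole. The fingers move at their own pace and stop on an object; "newtons" is the grip in N (left out, the last holds). Time passes only in rows, so rows that do not move let the fingers close. It gives the time, the measured TCP pose, the force, the opening and the grip force at its end, in the units of the state.
- ctrl.get_obs(): the state, without advancing time (a new reading comes with each control period).
- eyes.get_image(name): name is "side" or "top"; returns a dict with "image" (420x560x3 uint8, red, green, blue), "z_map" (420x560 float32, m along the optical axis (not along the pixel's ray), 0 where there is no reading), "K" (3x3 intrinsics, pixels), "cam_to_world" (4x4, takes a point from camera to world coordinates). Camera axes: x right, y up, looking along -z (the intrinsics and any distortion apply to the point x, -y, -z); pixel columns grow to the right and rows downward; lengths in m; the calibration is good to about 2 mm. A picture is of the moment at which its call begins.
- job.finish_job(): hands the job in; it is judged then, once.
Trained networks look in the newest picture that a camera, given by its name, has taken for a name from the list of things; names that differ only in an ending like _2 or _b are one class to them, and where a whole thing is asked for, a point or a joint stands for the part that bears it (a point fixed in the world has none). Each returns a list of dicts, best first, with "p" (0 to 1); they miss things now and then, are a little off and sometimes report something else, mostly with a low value. They report only what shows in the picture. A call takes as long as a camera call. They do not tell look-alikes from the thing itself.
- nets.silhouettes(camera, name): "mask" (420x560 bool, what is visible of it) and "bbox" ([left, top, right, bottom] in pixels, round what is visible of it).
The state is a dict: "t": time; "q": joint angles; "dq": joint speeds; "effort": joint torques, N m; "tool_pos": TCP position; "tool_rot": TCP orientation; "contact_force": force on the tool from outside, world axes, zero at the start; "wrist_torque": the same for the moment, N m; "opening": finger opening in m; "grip_force": force on a finger pad.
Only numpy, scipy, OpenCV 4.12 (cv2) and the standard library are available. Lean on these libraries where they do the work, as an engineer would, in place of code of your own. Each camera call takes 0.05 s, during which the arm holds its last target. There are 200 camera calls.

TASK

The rinsed dosing tubs are dry: put on each tub the lid of its own colour, properly seated, and stand the tubs upright on the floor of the mint-green case. When all the tubs are in and lidded, shut the clear cover fully, and then turn the red turnbutton all the way across its edge to lock it. A lid without a tub is not needed, and leave the other things on the counter where they are.

Things in the scene. Friction and masses are not known exactly. Their poses are not given: they have to be found in the camera images.
- case: Mint-green open case, fixed: outside 100 (x) x 346 (y) x 66 mm high, walls and floor 4 mm; empty at first. Origin: centre of underside; x points to the far, hinge side, y along its length, z up. Three ridges across it, 4 mm thick, 8 mm above the inner floor, at y = -74, 0, +74 mm, make four bays with middles about y = -120, -37, +37, +120 mm (70 mm long or more, 92 mm across).
- cover (a joint): Angle (rad) of the flat clear cover (white border, 100 x 346 x 5 mm), hinged on the case's far upper edge, x = +50, z = 66 mm in the case's frame. 0 = shut, flat on the case; starts at 1.95 to 2.1, leaning away from the robot; opens to 2.2. A stiff hinge (0.18 N m) keeps it where it is left; push it over from behind, then press it down.
- cover_edge (a point): Middle of the cover's free edge, on its upper (outer) face: 100 mm from the hinge. When shut it is above the case's front edge, at z = 71 mm.
- turnbutton (a joint): Angle (rad) of the red turnbutton, a bar 60 x 14 x 16 mm high on an upright axis through its middle; stops at 0 and 1.57. 0 = bar along the case's y, clear of the cover (starts at 0 to 0.25); grows counter-clockwise seen from above; 1.57 = bar along the case's x, its inner half over the cover's front edge. Light friction (0.03 N m) holds it.
- turnbutton_top (a point): Middle of the turnbutton's top face, on its axis, 64 mm in front (-x) of the case's middle at z = 89 mm. The bar's underside is at z = 73 mm, 2 mm above the shut cover; it stands on a grey block 26 x 30 mm on the case's front wall.
- tub_blue: Blue plastic dosing tub, open at the top, 46 mm diameter, 36 mm high, wall 3 mm (mouth 40 mm), base 4 mm, about 80 g; starts upright on the counter. Origin: centre of its underside, z up. Three or all of the four tubs are there; absent ones read None.
- lid_blue: Blue lid: plug 32 mm diameter, 7 mm high; flange 46 mm diameter, 5 mm thick; round knob 18 mm diameter, 16 mm high on top (28 mm in all, 30 g). Origin: centre of the plug's underside, z up; starts standing on its plug. The plug fits loosely in any tub; seated, the flange rests on the rim and the origin is 29 mm above the tub's. All four lids are there.
- tub_orange: Orange plastic dosing tub, open at the top, 46 mm diameter, 36 mm high, wall 3 mm (mouth 40 mm), base 4 mm, about 80 g; starts upright on the counter. Origin: centre of its underside, z up. Three or all of the four tubs are there; absent ones read None.
- lid_orange: Orange lid: plug 32 mm diameter, 7 mm high; flange 46 mm diameter, 5 mm thick; round knob 18 mm diameter, 16 mm high on top (28 mm in all, 30 g). Origin: centre of the plug's underside, z up; starts standing on its plug. The plug fits loosely in any tub; seated, the flange rests on the rim and the origin is 29 mm above the tub's. All four lids are there.
- tub_yellow: Yellow plastic dosing tub, open at the top, 46 mm diameter, 36 mm high, wall 3 mm (mouth 40 mm), base 4 mm, about 80 g; starts upright on the counter. Origin: centre of its underside, z up. Three or all of the four tubs are there; absent ones read None.
- lid_yellow: Yellow lid: plug 32 mm diameter, 7 mm high; flange 46 mm diameter, 5 mm thick; round knob 18 mm diameter, 16 mm high on top (28 mm in all, 30 g). Origin: centre of the plug's underside, z up; starts standing on its plug. The plug fits loosely in any tub; seated, the flange rests on the rim and the origin is 29 mm above the tub's. All four lids are there.
- tub_green: Green plastic dosing tub, open at the top, 46 mm diameter, 36 mm high, wall 3 mm (mouth 40 mm), base 4 mm, about 80 g; starts upright on the counter. Origin: centre of its underside, z up. Three or all of the four tubs are there; absent ones read None.
- lid_green: Green lid: plug 32 mm diameter, 7 mm high; flange 46 mm diameter, 5 mm thick; round knob 18 mm diameter, 16 mm high on top (28 mm in all, 30 g). Origin: centre of the plug's underside, z up; starts standing on its plug. The plug fits loosely in any tub; seated, the flange rests on the rim and the origin is 29 mm above the tub's. All four lids are there.
- soap: Bystander, to be left alone: cream bar of soap, 62 x 42 x 22 mm. Origin: centre of its underside.
- tokens: Bystander, to be left alone: stack of brass wash tokens, 28 mm diameter, 20 mm high. Origin: centre of its underside.
- brush: Bystander, to be left alone: small scrubbing brush with wooden back, 66 x 32 x 26 mm. Origin: centre of its underside.
- detergent: Bystander, to be left alone: white detergent bottle with blue cap, 84 mm diameter, 220 mm high. Origin: centre of its underside.
- softener: Bystander, to be left alone: orange softener bottle, 72 mm diameter, 190 mm high. Origin: centre of its underside.
- mug: Bystander, to be left alone: white mug, 80 mm diameter, 90 mm high. Origin: centre of its underside.
- spray: Bystander, to be left alone: amber bottle with black cap, 60 mm diameter, 160 mm high. Origin: centre of its underside.
There are look-alikes about, which are no part of the job. Leave any purple look-alike of the lid_green alone.

How it is judged:
By the outcome, as a careful person would: the job done as asked, in the order asked, and still so for the second after the job is handed in, with the robot touching nothing.
Of tub_blue, tub_orange, tub_yellow, tub_green only 3 to 4 are there at a start; the rules pass over those that are not, and their reading is None.
At some moment in a run one of tub_blue, tub_orange, tub_yellow, tub_green, lid_blue, lid_orange, lid_yellow, lid_green may be knocked a few centimetres aside while the robot is not near it.
It also fails if it takes over 210 s, if anything falls off the work surface, if the arm or the gripper's body presses on something with over 40 N, if the wrist force passes 120 N, or if a joint passes its speed limit or range.

## Working session

There is one attempt and no reset: what is moved stays moved. The work goes in short steps, Python scripts to look and compute and a tool call to move; the robot and the scene stay as the last step left them, time stands still between calls to the robot, and variables do not carry over. Pictures are saved under pics/ and viewed, at most 14 in all, crops included, and the job is handed in when it is done.

Besides the shell and the picture viewer there is one more tool, called after "Emit:" as name(argument=value, ...) on one line, values as JSON. jog_arm: Moves the arm, as the interface text tells. Shift numbers are shares of 0.06 m and turn numbers shares of 0.1 rad, none past 1 either way. Its arguments: {"type":"object","properties":{"commands":{"type":"array","items":{"type":"number"}},"newtons":{"type":"number"}},"required":["commands"]}

```bash
mkdir -p pics; ls; cat > h.py <<'E'
import numpy as np, cv2
from station import ctrl, eyes, job, nets
from scipy.spatial.transform import Rotation as R
def cloud(im):
    z=im["z_map"]; K=im["K"]; v,u=np.mgrid[:z.shape[0],:z.shape[1]]
    P=np.stack([(u-K[0,2])/K[0,0]*z,-(v-K[1,2])/K[1,1]*z,-z],-1)
    T=im["cam_to_world"]; W=P@T[:3,:3].T+T[:3,3]; W[z<=0]=np.nan
    return W
def save(im,n,crop=None,s=1):
    a=im["image"][...,::-1]
    if crop: a=a[crop[1]:crop[3],crop[0]:crop[2]]
    cv2.imwrite(f"pics/{n}.png",cv2.resize(a,None,fx=s,fy=s,interpolation=cv2.INTER_CUBIC))
E
python3 - <<'E'
from h import *
o=ctrl.get_obs(); print({k:np.round(v,3) for k,v in o.items()}, ctrl.tcp_to_grasp)
for c in ("top","side"):
    im=eyes.get_image(c); save(im,c+"0",s=1.4); W=cloud(im); print(c,np.round(im["cam_to_world"],2).tolist(),im["K"][0])
    for n in ["case","cover","turnbutton"]+[a+b for b in("blue","orange","yellow","green") for a in("tub_","lid_")]+["soap","tokens","brush","detergent","softener","mug","spray"]:
        for d in nets.silhouettes(c,n)[:3]:
            if d["p"]<.3: continue
            p=W[d["mask"]]; p=p[~np.isnan(p[:,0])]
            if len(p)==0: continue
            zt=np.percentile(p[:,2],95); q=p[p[:,2]>zt-.006]
            print(n,round(d["p"],2),d["bbox"],"med",np.round(np.median(p,0),3),"topmid",np.round((q.min(0)+q.max(0))/2,3),"col",np.median(im["image"][d["mask"]],0))
E
```

```text
pics
{'t': np.float64(0.0), 'q': array([-1.358,  0.053,  1.614, -0.   ,  1.476, -0.119]), 'dq': array([ 0.   , -0.001, -0.001, -0.002,  0.001, -0.002]), 'effort': array([-0.0000e+00, -3.9368e+01, -3.7018e+01, -0.0000e+00,  7.0000e-03,
        0.0000e+00]), 'tool_pos': array([ 0.203, -0.59 ,  0.23 ]), 'tool_rot': array([-3.096, -0.518,  0.   ]), 'contact_force': array([ 0.334, -0.034, -0.093]), 'wrist_torque': array([-0.004, -0.019,  0.033]), 'grip_force': np.float64(0.0), 'opening': np.float64(0.085)} -0.0187
top [[0.01, 0.99, -0.11, 0.47], [-1.0, 0.01, 0.01, -0.0], [0.02, 0.11, 0.99, 1.28], [0.0, 0.0, 0.0, 1.0]] [395.35390263   0.         278.59177229]
case 0.78 [208.0, 170.9, 327.1, 246.0] med [0.617 0.019 0.039] topmid [0.675 0.011 0.149] col [102. 114. 107.]
cover 0.89 [209.1, 174.2, 328.3, 204.7] med [0.657 0.01  0.115] topmid [0.676 0.01  0.152] col [112. 109. 105.]
tub_blue 0.58 [180.3, 259.5, 196.8, 277.4] med [0.426 0.263 0.006] topmid [0.426 0.26  0.034] col [20. 37. 74.]
tub_blue 0.4 [56.5, 230.9, 110.8, 261.7] med [0.487 0.537 0.143] topmid [0.487 0.556 0.22 ] col [64. 61
[... 3989 characters left out ...]
3. 92.]
detergent 0.37 [223.6, 297.0, 241.7, 316.5] med [ 0.425 -0.259  0.022] topmid [ 0.425 -0.264  0.036] col [101.  90.  45.]
softener 0.97 [295.6, 322.5, 329.1, 393.7] med [ 0.58  -0.48   0.121] topmid [ 0.586 -0.461  0.19 ] col [101.  71.  44.]
mug 0.75 [215.3, 397.8, 269.3, 420.0] med [ 0.445 -0.54   0.071] topmid [ 0.449 -0.553  0.09 ] col [93. 92. 89.]
mug 0.71 [247.8, 165.1, 258.8, 171.4] med [0.536 0.377 0.015] topmid [0.536 0.379 0.029] col [148.  97.  58.]
spray 0.62 [302.1, 142.8, 321.6, 187.5] med [0.733 0.236 0.103] topmid [0.719 0.219 0.16 ] col [82. 65. 51.]
spray 0.43 [232.4, 274.2, 250.9, 290.9] med [ 0.454 -0.182  0.027] topmid [ 0.454 -0.175  0.028] col [148. 123.  93.]
```

View pics/top0.png

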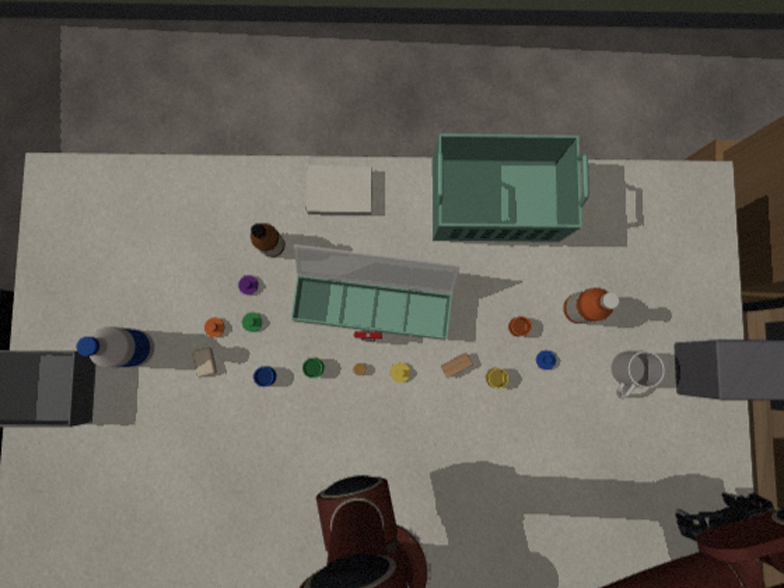

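```bash
python3 - <<'E'
from h import *
im=eyes.get_image("top"); save(im,"case0",(190,160,350,270),5); W=cloud(im)
# case rim: z 0.060..0.072 in region
m=(W[...,2]>.06)&(W[...,2]<.070)&(W[...,0]>.45)&(W[...,0]<.75)&(abs(W[...,1])<.28)
p=W[m][:,:2].astype(np.float32); r=cv2.minAreaRect(p); print("rim",r, p.min(0),p.max(0))
hsv=cv2.cvtColor(im["image"],cv2.COLOR_RGB2HSV)
red=((hsv[...,0]<6)|(hsv[...,0]>174))&(hsv[...,1]>130)&(W[...,0]>.45)&(W[...,0]<.65)&(abs(W[...,1])<.2)
q=W[red]; print("red",len(q),np.nanmedian(q,0)); q=q[q[:,2]>.08][:,:2].astype(np.float32); print(cv2.minAreaRect(q))
# inner floor
for n in ["tub_blue","tub_orange","tub_yellow","tub_green"]:
    d=nets.silhouettes("top",n)
    if not d: continue
    p=W[d[0]["mask"]]; p=p[(p[:,2]>.031)&(p[:,2]<.04)]
    print(n,cv2.minEnclosingCircle(p[:,:2].astype(np.float32)))
E
```

```text
rim ((0.6246809363365173, -0.002087116241455078), (0.2401186227798462, 0.540068507194519), 0.15878520905971527) [ 0.50455976 -0.27179092] [0.74535507 0.26816124]
red 81 [0.51597539 0.02588467 0.08814537]
((0.515973687171936, 0.027432773262262344), (0.012245982885360718, 0.057397712022066116), 0.5574634671211243)
tub_blue ((0.43635204434394836, -0.5599238872528076), 0.05366209149360657)
tub_orange ((0.5424221158027649, -0.3175733983516693), 0.023042069748044014)
tub_yellow ((0.42452964186668396, -0.26366284489631653), 0.023214126005768776)
tub_green ((0.44526979327201843, 0.15166692435741425), 0.02253260277211666)
```

The picture shows all four tubs (blue 264,376; green 313,367; yellow 497,378; orange 519,326), the lids, a purple decoy at 248,285, and the open case at about 372,308 with its red turnbutton at 368,335 near 0 rad. Next I need the case pose.

View pics/case0.png

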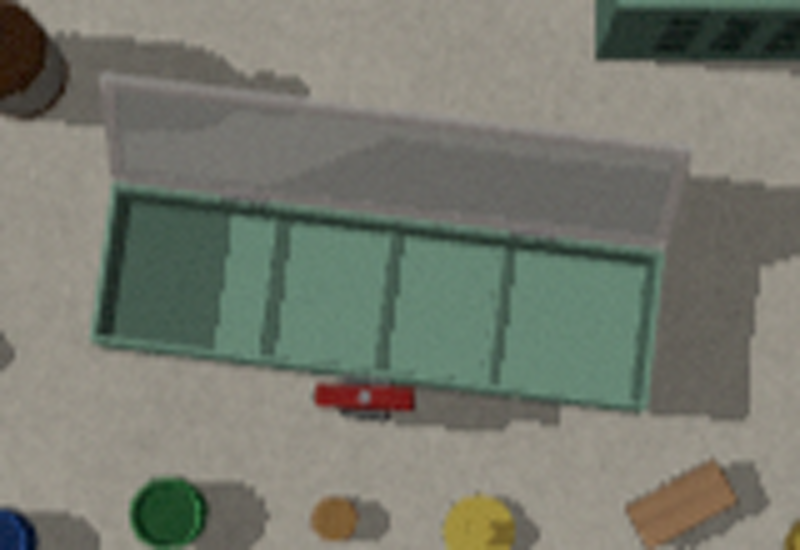

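```bash
python3 - <<'E'
from h import *
from scipy.optimize import minimize
im=eyes.get_image("top"); W=cloud(im)
reg=(W[...,0]>.49)&(W[...,0]<.72)&(W[...,1]>-.2)&(W[...,1]<.24)
# front wall top: points z .058-.072
m=reg&(W[...,2]>.058)&(W[...,2]<.070)
p=W[m]; 
def fit(p):
    # yaw & centre: front-edge line via robust fit on x
    return cv2.fitLine(p[:,:2].astype(np.float32),cv2.DIST_HUBER,0,.001,.001).ravel()
# floor points -> inner rectangle
f=reg&(W[...,2]>.002)&(W[...,2]<.010)
hsv=cv2.cvtColor(im["image"],cv2.COLOR_RGB2HSV); g=(hsv[...,0]>60)&(hsv[...,0]<95)&(hsv[...,1]>50)
F=W[reg&g]; 
print("mint",len(F),cv2.minAreaRect(F[:,:2].astype(np.float32)))
F=W[f&g][:,:2]; print("floor",len(F),cv2.minAreaRect(F.astype(np.float32)))
# rim pixels, mint
P=W[m&g]; l=np.array([.516,.027])
print("rim",len(P),cv2.minAreaRect(P[:,:2].astype(np.float32)))
front=P[P[:,0]<.60]; print("front line",fit(front))
# cover plane
d=nets.silhouettes("top","cover")[0]; c=W[d["mask"]]; c=c[c[:,2]>.08]; c0=c.mean(0)
n=np.linalg.svd(c-c0)[2][2]; print("cover n",n,c0,"top edge z",c[:,2].max())
t=c[c[:,2]>.145]; print("top edge",fit(t),t[:,1].min(),t[:,1].max(),t[:,0].min(),t[:,0].max())
E
```

```text
mint 3521 ((0.5788009166717529, 0.020371779799461365), (0.3445594012737274, 0.09806004166603088), 83.44841003417969)
floor 1965 ((0.5791149139404297, 0.020866692066192627), (0.3384459316730499, 0.09687577933073044), 83.46863555908203)
rim 266 ((0.5791600942611694, 0.02025429904460907), (0.3445492684841156, 0.0971892923116684), 83.34213256835938)
front line [0.11190015 0.99371946 0.5374864  0.06203075]<stdin>:22: RuntimeWarning: Mean of empty slice.
  ret = um.true_divide(
Traceback (most recent call last):
ValueError: zero-size array to reduction operation maximum which has no identity
```

All four tubs are present. The case centre is about (0.579, 0.020) with yaw about -0.114, so the turnbutton should be at (0.515, 0.027), which matches the red bar. I'll start by moving above the orange tub with tool yaw 0.

Emit:
jog_arm(commands=[0, 0, 0, 0, 0, 1, 65, 0, 0, 0, 0, 0, 1, 65, 0, 0, 0, 0, 0, 1, 65, 0, 0, 0, 0, 0, 0.317, 65, 0.7, -0.57, 0, 0, 0, 0, 65, 0.7, -0.57, 0, 0, 0, 0, 65, 0.7, -0.57, 0, 0, 0, 0, 65, 0.7, -0.57, 0, 0, 0, 0, 65, 0.7, -0.57, 0, 0, 0, 0, 65, 0.7, -0.57, 0, 0, 0, 0, 65, 0.7, -0.57, 0, 0, 0, 0, 65, 0.75, -0.57, 0, 0, 0, 0, 65, 0, 0, 0, 0, 0, 0, 65], newtons=30)

```text
t: 3.88
tool_pos: [0.5449, -0.3146, 0.2312]
tool_rot: [-3.141, -0.009, -0.001]
contact_force: [0.4, 0.4, -0.6]
opening: 0.0652
grip_force: 0.0
```

```bash
cat >> h.py <<'E'
HUE=dict(blue=(100,125),orange=(5,16),yellow=(22,35),green=(50,80))
def find(im,name):
    """centre of tub rim / lid knob: list of (cx,cy,r,ztop)"""
    W=cloud(im); hsv=cv2.cvtColor(im["image"],cv2.COLOR_RGB2HSV); kind,col=name.split("_"); lo,hi=HUE[col]
    m=((hsv[...,0]>=lo)&(hsv[...,0]<=hi)&(hsv[...,1]>90)&(W[...,2]<.075)&(W[...,0]>.3)&(W[...,0]<.72)&(abs(W[...,1])<.52)).astype(np.uint8)
    n,l,s,_=cv2.connectedComponentsWithStats(m); out=[]
    for i in range(1,n):
        if s[i,4]<25: continue
        p=W[l==i]; zt=np.percentile(p[:,2],97); q=p[p[:,2]>zt-.005]; (cx,cy),r=cv2.minEnclosingCircle(q[:,:2].astype(np.float32))
        out.append(tuple(np.round((cx,cy,r,zt,*((p.min(0)+p.max(0))/2)[:2]),4)))
    return out
def scan(names=None):
    im=eyes.get_image("top")
    for c in HUE: 
        print(c,[tuple(map(float,x)) for x in find(im,"x_"+c)])
    o=ctrl.get_obs(); print("tcp",np.round(o["tool_pos"],4),np.round(o["tool_rot"],3),"t",o["t"],"open",o["opening"])
    return im
E
python3 -c "
from h import *
scan()"
```

```text
blue [(0.4871, 0.5194, 0.0167, 0.0726, 0.4877, 0.5174), (0.4253, 0.2595, 0.022, 0.0371, 0.4237, 0.26)]
orange [(0.5361, 0.3814, 0.0083, 0.0305, 0.534, 0.3811), (0.5426, -0.3177, 0.0228, 0.0374, 0.5413, -0.3176), (0.4524, -0.1723, 0.0327, 0.0298, 0.4522, -0.1728)]
yellow [(0.4357, -0.0443, 0.0081, 0.0288, 0.4351, -0.0452), (0.4258, -0.2624, 0.0228, 0.0386, 0.4242, -0.2622)]
green [(0.5479, 0.2948, 0.0082, 0.0299, 0.546, 0.2953), (0.4453, 0.1519, 0.0224, 0.036, 0.4438, 0.1515)]
tcp [ 0.5436 -0.316   0.2312] [ 3.141e+00  6.000e-03 -1.000e-03] t 3.925 open 0.06476576040004975
```

Emit:
jog_arm(commands=[0, 0, 1, 0, 0, 0, 65, 0, 0, 1, 0, 0, 0, 65, 0, 0, 1, 0, 0, 0, 65, 0, 0, 0.617, 0, 0, 0, 65, 0, 0, 0, 0, 0, 0, 65, 0, 0, 0, 0, 0, 0, 40, 0, 0, 0, 0, 0, 0, 40, 0, 0, 0, 0, 0, 0, 40, 0, 0, 0, 0, 0, 0, 40, 0, 0, -1, 0, 0, 0, 40, 0, 0, -1, 0, 0, 0, 40, 0, 0, 0, 0, 0, 0, 40])

```text
t: 5.42
tool_pos: [0.5462, -0.3198, 0.1424]
tool_rot: [3.133, 0.001, 0.017]
contact_force: [0.9, -0.6, -0.3]
opening: 0.0442
grip_force: 31.6
```

```bash
python3 -c "
from h import *
im=scan()
for i in range(3):
    eyes.get_image('top'); o=ctrl.get_obs(); print(np.round(o['tool_pos'],4),o['dq'].round(3))
im=eyes.get_image('side'); save(im,'grip1',(200,200,360,320),5)"
```

```text
blue [(0.4886, 0.5195, 0.0152, 0.0741, 0.4876, 0.5171), (0.425, 0.2592, 0.0224, 0.0372, 0.4238, 0.2593)]
orange [(0.5359, 0.3808, 0.0086, 0.0282, 0.534, 0.381), (0.4535, -0.1716, 0.0323, 0.0295, 0.4522, -0.1731)]
yellow [(0.4356, -0.0444, 0.0081, 0.0294, 0.4353, -0.0452), (0.4256, -0.2631, 0.0226, 0.0374, 0.4247, -0.2614)]
green [(0.5483, 0.2956, 0.008, 0.0303, 0.546, 0.2956), (0.4452, 0.1514, 0.0221, 0.0372, 0.4439, 0.1517)]
tcp [ 0.5444 -0.3184  0.1384] [3.137e+00 1.000e-03 9.000e-03] t 5.475 open 0.04417183639623375
[ 0.5429 -0.3174  0.1354] [-0.001  0.035  0.048 -0.001 -0.    -0.   ]
[ 0.542  -0.3167  0.1334] [-0.     0.024  0.027  0.001  0.002  0.001]
[ 0.5415 -0.3164  0.1323] [-0.001  0.014  0.012  0.001 -0.001  0.   ]
```

View pics/grip1.png

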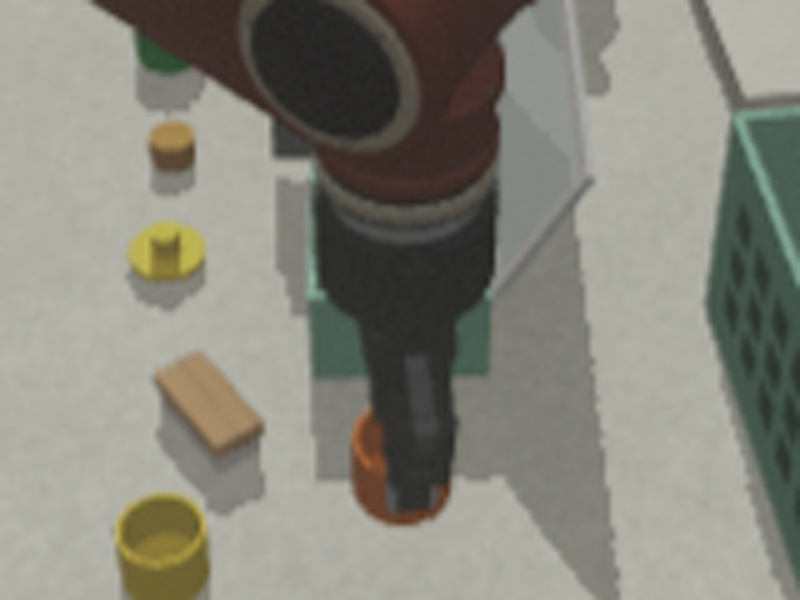

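The orange tub is in the gripper, with its rim at about (400,465) in the crop. I'll put it in the -120 bay.

Emit:
jog_arm(commands=[0.1, -0.91, 0, 0, 0, 0, 40, 0.1, -0.91, 0, 0, 0, 0, 40, 0.1, -0.91, 0, 0, 0, 0, 40, 0.09, -0.9, 0, 0, 0, 0, 40, 0, 0, 0, 0, 0, 0, 40, 0, 0, 0, 0, 0, 0, 40, 0, 0, 0, 0, 0, 0, 40, 0, 0, 0.7, 0, 0, 0, 40, 0, 0, 0.6, 0, 0, 0, 40, 0, 0, 0.4, 0, 0, 0, 40, 0, 0, 0.22, 0, 0, 0, 40, 0, 0, 0, 0, 0, 0, 40, 0, 0, 0, 0, 0, 0, 40, 0, 0, 0, 0, 0, 0, 40])

```text
t: 7.42
tool_pos: [0.5666, -0.1004, 0.0199]
tool_rot: [3.14, -0.001, 0.002]
contact_force: [-1.1, -1.5, 2.4]
opening: 0.0445
grip_force: 31.5
```

Emit:
jog_arm(commands=[0, 0, 0, 0, 0, 0, 60, 0, 0, 0, 0, 0, 0, 60, 0, 0, 0, 0, 0, 0, 60, 0, 0, -0.5, 0, 0, 0, 60, 0, 0, -1, 0, 0, 0, 60, 0, 0, -0.5, 0, 0, 0, 60, -0.585, 0.68, 0, 0, 0, 0, 60, -0.585, 0.68, 0, 0, 0, 0, 60, -0.585, 0.68, 0, 0, 0, 0, 60, -0.585, 0.68, 0, 0, 0, 0, 60, 0, 0, 0, 0, 0, 0, 60, 0, 0, 0, 0, 0, 0, 60, 0, 0, 0, 0, 0, 0, 60])

```text
t: 9.05
tool_pos: [0.4262, -0.2618, 0.139]
tool_rot: [-3.141, -0.003, -0.0]
contact_force: [-0.1, -0.2, -0.5]
opening: 0.06
grip_force: 0.0
```

```bash
python3 -c "
from h import *
im=scan(); save(im,'p1',(190,160,400,300),3.8)"
```

```text
blue [(0.4871, 0.5195, 0.0136, 0.0719, 0.4878, 0.5176), (0.4257, 0.2597, 0.0224, 0.037, 0.4238, 0.2595)]
orange [(0.5782, -0.429, 0.0183, 0.0266, 0.5808, -0.4367), (0.5636, -0.0997, 0.0222, 0.0413, 0.5637, -0.1002), (0.5357, 0.3796, 0.0087, 0.0295, 0.534, 0.3814), (0.4519, -0.1726, 0.0326, 0.0306, 0.4522, -0.173)]
yellow [(0.4357, -0.0443, 0.0081, 0.0297, 0.4351, -0.0453), (0.4358, -0.2605, 0.0177, 0.0364, 0.4384, -0.2607)]
green [(0.5483, 0.2955, 0.008, 0.03, 0.5458, 0.2959), (0.445, 0.1514, 0.0223, 0.036, 0.4439, 0.1515)]
tcp [ 0.4262 -0.2618  0.139 ] [-3.141e+00 -3.000e-03 -0.000e+00] t 9.1 open 0.05982186337897477
```

View pics/p1.png

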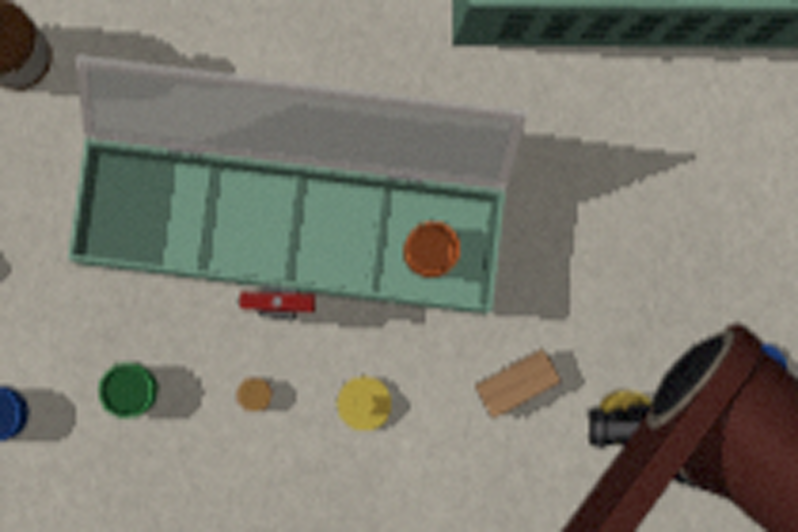

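The orange tub stands upright in the right bay at pixel (432,250). Now the yellow tub.

Emit:
jog_arm(commands=[0, 0, 0.8, 0, 0, 0, 60, 0, 0, 0.8, 0, 0, 0, 60, 0, 0, 0.48, 0, 0, 0, 60, 0, 0, 0, 0, 0, 0, 60, 0, 0, 0, 0, 0, 0, 60, 0, 0, 0, 0, 0, 0, 40, 0, 0, 0, 0, 0, 0, 40, 0, 0, 0, 0, 0, 0, 40, 0, 0, -1, 0, 0, 0, 40, 0, 0, -1, 0, 0, 0, 40, 0.495, -0.82, 0, 0, 0, 0, 40, 0.495, -0.82, 0, 0, 0, 0, 40, 0.495, -0.82, 0, 0, 0, 0, 40, 0.495, -0.82, 0, 0, 0, 0, 40, 0.495, -0.82, 0, 0, 0, 0, 40, 0, 0, 0, 0, 0, 0, 40, 0, 0, 0, 0, 0, 0, 40, 0, 0, 0, 0, 0, 0, 40])

```text
t: 11.35
tool_pos: [0.5736, -0.0177, 0.1343]
tool_rot: [3.141, -0.002, -0.0]
contact_force: [0.2, 0.5, -0.3]
opening: 0.045
grip_force: 31.4
```

Emit:
jog_arm(commands=[0, 0, 0.7, 0, 0, 0, 40, 0, 0, 0.6, 0, 0, 0, 40, 0, 0, 0.4, 0, 0, 0, 40, 0, 0, 0.22, 0, 0, 0, 40, 0, 0, 0, 0, 0, 0, 40, 0, 0, 0, 0, 0, 0, 40, 0, 0, 0, 0, 0, 0, 58, 0, 0, 0, 0, 0, 0, 58, 0, 0, 0, 0, 0, 0, 58, 0, 0, -0.5, 0, 0, 0, 58, 0, 0, -1, 0, 0, 0, 58, 0, 0, -0.5, 0, 0, 0, 58, -0.54, -0.705, 0, 0, 0, 0, 60, -0.54, -0.705, 0, 0, 0, 0, 60, -0.54, -0.705, 0, 0, 0, 0, 60, -0.54, -0.705, 0, 0, 0, 0, 60, 0, 0, 0, 0, 0, 0, 60, 0, 0, 0, 0, 0, 0, 60, 0, 0, 0, 0, 0, 0, 60])

```text
t: 13.72
tool_pos: [0.4451, 0.1518, 0.1392]
tool_rot: [3.141, -0.002, 0.0]
contact_force: [0.2, 0.1, 0.0]
opening: 0.0598
grip_force: 0.0
```

```bash
python3 -c "
from h import *
im=scan()"
```

```text
blue [(0.4841, 0.5178, 0.0137, 0.0738, 0.4861, 0.5177), (0.4662, -0.3791, 0.0085, 0.0297, 0.4645, -0.3785)]
orange [(0.5927, -0.4279, 0.0168, 0.0258, 0.5802, -0.4357), (0.5636, -0.0997, 0.0221, 0.042, 0.5636, -0.1005), (0.5358, 0.3808, 0.0083, 0.0295, 0.5341, 0.3812), (0.4522, -0.1723, 0.0328, 0.03, 0.4521, -0.1726)]
yellow [(0.5706, -0.0169, 0.0223, 0.0408, 0.57, -0.0185), (0.4357, -0.0444, 0.0081, 0.0297, 0.4353, -0.0451)]
green [(0.5479, 0.2954, 0.0084, 0.0297, 0.5459, 0.2958)]
tcp [0.4451 0.1517 0.1392] [ 3.141e+00 -2.000e-03  0.000e+00] t 13.775 open 0.05973673914593627
```

Emit:
jog_arm(commands=[0, 0, 0.8, 0, 0, 0, 60, 0, 0, 0.8, 0, 0, 0, 60, 0, 0, 0.48, 0, 0, 0, 60, 0, 0, 0, 0, 0, 0, 60, 0, 0, 0, 0, 0, 0, 60, 0, 0, 0, 0, 0, 0, 40, 0, 0, 0, 0, 0, 0, 40, 0, 0, 0, 0, 0, 0, 40, 0, 0, -1, 0, 0, 0, 40, 0, 0, -1, 0, 0, 0, 40, 0.767, 0.528, 0, 0, 0, 0, 40, 0.767, 0.528, 0, 0, 0, 0, 40, 0.767, 0.528, 0, 0, 0, 0, 40, 0, 0, 0, 0, 0, 0, 40, 0, 0, 0, 0, 0, 0, 40, 0, 0, 0, 0, 0, 0, 40])

```text
t: 15.78
tool_pos: [0.5815, 0.0583, 0.1343]
tool_rot: [-3.141, -0.002, 0.0]
contact_force: [-0.1, 0.3, -1.4]
opening: 0.0454
grip_force: 31.6
```

Emit:
jog_arm(commands=[0, 0, 0.7, 0, 0, 0, 40, 0, 0, 0.6, 0, 0, 0, 40, 0, 0, 0.4, 0, 0, 0, 40, 0, 0, 0.22, 0, 0, 0, 40, 0, 0, 0, 0, 0, 0, 40, 0, 0, 0, 0, 0, 0, 40, 0, 0, 0, 0, 0, 0, 58, 0, 0, 0, 0, 0, 0, 58, 0, 0, 0, 0, 0, 0, 58, 0, 0, -0.5, 0, 0, 0, 58, 0, 0, -1, 0, 0, 0, 58, 0, 0, -0.5, 0, 0, 0, 58, -0.526, -0.676, 0, 0, 0, 0, 60, -0.526, -0.676, 0, 0, 0, 0, 60, -0.526, -0.676, 0, 0, 0, 0, 60, -0.526, -0.676, 0, 0, 0, 0, 60, -0.526, -0.676, 0, 0, 0, 0, 60, 0, 0, 0, 0, 0, 0, 60, 0, 0, 0, 0, 0, 0, 60, 0, 0, 0, 0, 0, 0, 60])

```text
t: 18.27
tool_pos: [0.4255, 0.2595, 0.1392]
tool_rot: [3.141, -0.002, 0.0]
contact_force: [0.9, -1.2, -0.1]
opening: 0.0601
grip_force: 0.0
```

```bash
python3 -c "
from h import *
im=scan()"
```

```text
blue [(0.4841, 0.5196, 0.0167, 0.0731, 0.486, 0.5175), (0.4666, -0.3774, 0.0096, 0.0295, 0.4646, -0.3787), (0.4354, 0.2582, 0.0172, 0.0374, 0.438, 0.2579)]
orange [(0.5943, -0.4279, 0.0153, 0.0276, 0.5806, -0.4359), (0.5636, -0.0994, 0.0224, 0.043, 0.5634, -0.1007), (0.5359, 0.381, 0.0083, 0.0277, 0.534, 0.3817), (0.4506, -0.1723, 0.032, 0.03, 0.4522, -0.1729)]
yellow [(0.5699, -0.018, 0.0222, 0.041, 0.5699, -0.0185), (0.4357, -0.0444, 0.0081, 0.0286, 0.4353, -0.0452)]
green [(0.5805, 0.0583, 0.0221, 0.0417, 0.5796, 0.0604), (0.5482, 0.2954, 0.0079, 0.0296, 0.5458, 0.2951)]
tcp [0.4255 0.2594 0.1391] [ 3.141e+00 -3.000e-03  0.000e+00] t 18.325 open 0.06005339569623881
```

Emit:
jog_arm(commands=[0, 0, 0.8, 0, 0, 0, 60, 0, 0, 0.8, 0, 0, 0, 60, 0, 0, 0.48, 0, 0, 0, 60, 0, 0, 0, 0, 0, 0, 60, 0, 0, 0, 0, 0, 0, 60, 0, 0, 0, 0, 0, 0, 40, 0, 0, 0, 0, 0, 0, 40, 0, 0, 0, 0, 0, 0, 40, 0, 0, -1, 0, 0, 0, 40, 0, 0, -1, 0, 0, 0, 40, 0.697, 0.502, 0, 0, 0, 0, 40, 0.697, 0.502, 0, 0, 0, 0, 40, 0.697, 0.502, 0, 0, 0, 0, 40, 0.697, 0.502, 0, 0, 0, 0, 40, 0, 0, 0, 0, 0, 0, 40, 0, 0, 0, 0, 0, 0, 40, 0, 0, 0, 0, 0, 0, 40])

```text
t: 20.45
tool_pos: [0.591, 0.1407, 0.1343]
tool_rot: [-3.141, -0.002, 0.001]
contact_force: [0.0, 0.5, -1.8]
opening: 0.0451
grip_force: 31.5
```

Emit:
jog_arm(commands=[0, 0, 0.7, 0, 0, 0, 40, 0, 0, 0.6, 0, 0, 0, 40, 0, 0, 0.4, 0, 0, 0, 40, 0, 0, 0.22, 0, 0, 0, 40, 0, 0, 0, 0, 0, 0, 40, 0, 0, 0, 0, 0, 0, 40, 0, 0, 0, 0, 0, 0, 58, 0, 0, 0, 0, 0, 0, 58, 0, 0, 0, 0, 0, 0, 58, 0, 0, -0.5, 0, 0, 0, 58, 0, 0, -1, 0, 0, 0, 58, 0, 0, -0.5, 0, 0, 0, 58, -0.249, -0.87, 0, 0, 0, 0, 40, -0.249, -0.87, 0, 0, 0, 0, 40, -0.249, -0.87, 0, 0, 0, 0, 40, 0, 0, 0, 0, 0, 0, 40, 0, 0, 0, 0, 0, 0, 40, 0, 0, 0, 0, 0, 0, 40])

```text
t: 22.7
tool_pos: [0.5475, 0.2955, 0.139]
tool_rot: [-3.142, 0.002, 0.0]
contact_force: [0.2, -0.7, 0.5]
opening: 0.0404
grip_force: 0.0
```

```bash
python3 -c "
from h import *
im=scan(); save(im,'p2',(120,150,420,310),2.6)"
```

```text
blue [(0.5897, 0.1399, 0.0226, 0.041, 0.5897, 0.1414), (0.4872, 0.5186, 0.0137, 0.0711, 0.4874, 0.5179), (0.4665, -0.3779, 0.0087, 0.0299, 0.4646, -0.379)]
orange [(0.5893, -0.4258, 0.0128, 0.0271, 0.5805, -0.4368), (0.5632, -0.0999, 0.0223, 0.0427, 0.5634, -0.099), (0.5195, 0.3852, 0.0137, 0.0137, 0.5179, 0.3873), (0.4529, -0.1719, 0.0326, 0.0299, 0.4522, -0.1724)]
yellow [(0.5713, -0.017, 0.0227, 0.0417, 0.57, -0.0169), (0.4219, -0.0647, 0.009, 0.0294, 0.4208, -0.0661)]
green [(0.5805, 0.0584, 0.0222, 0.0417, 0.5796, 0.0604), (0.5416, 0.2949, 0.0046, 0.0258, 0.5426, 0.294)]
tcp [0.5475 0.2954 0.139 ] [-3.142e+00  2.000e-03  0.000e+00] t 22.75 open 0.04010293691162795
```

View pics/p2.png

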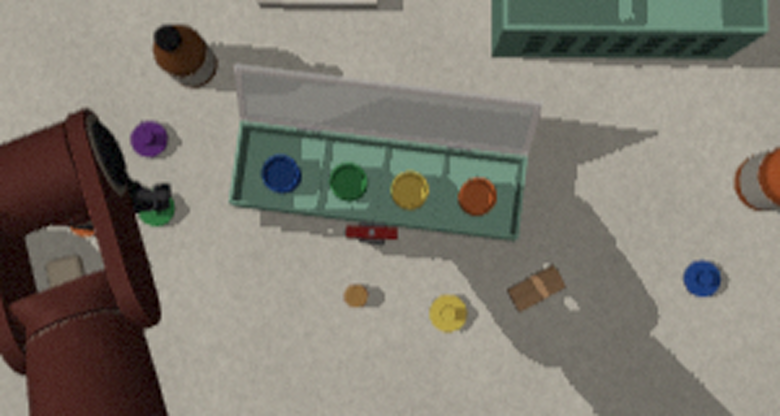

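All four tubs are in their bays in the picture. The yellow lid has been knocked to about (0.422, -0.065). Now the green lid.

Emit:
jog_arm(commands=[0, 0, 0.8, 0, 0, 0, 40, 0, 0, 0.7, 0, 0, 0, 40, 0, 0, 0.4, 0, 0, 0, 40, 0, 0, 0.18, 0, 0, 0, 40, 0, 0, 0, 0, 0, 0, 40, 0, 0, 0, 0, 0, 0, 40, 0, 0, 0, 0, 0, 0, 10, 0, 0, 0, 0, 0, 0, 10, 0, 0, 0, 0, 0, 0, 10, 0, 0, 0, 0, 0, 0, 10, 0, 0, -1, 0, 0, 0, 10, 0, 0, -1, 0, 0, 0, 10, 0, 0, 0, 0, 0, 0, 10])

```text
t: 24.38
tool_pos: [0.5509, 0.2981, 0.1416]
tool_rot: [-3.137, -0.0, -0.018]
contact_force: [0.2, 0.3, -0.1]
opening: 0.016
grip_force: 29.3
```

Emit:
jog_arm(commands=[0.11, 0.792, 0, 0, 0, 0, 10, 0.11, 0.792, 0, 0, 0, 0, 10, 0.11, 0.792, 0, 0, 0, 0, 10, 0.11, 0.792, 0, 0, 0, 0, 10, 0.11, 0.792, 0, 0, 0, 0, 10, 0, 0, 0, 0, 0, 0, 10, 0, 0, 0, 0, 0, 0, 10, 0, 0, 0, 0, 0, 0, 10])

```text
t: 25.38
tool_pos: [0.5796, 0.06, 0.1337]
tool_rot: [-3.141, -0.003, 0.002]
contact_force: [0.1, 0.2, -0.7]
opening: 0.0161
grip_force: 29.5
```

```bash
python3 -c "
from h import *
im=scan(); im=eyes.get_image('side'); save(im,'p3',(200,150,360,270),5)"
```

```text
blue [(0.4886, 0.5196, 0.0152, 0.0727, 0.4872, 0.5173), (0.466, -0.3784, 0.0088, 0.0285, 0.4661, -0.3782)]
orange [(0.5908, -0.4252, 0.0111, 0.0282, 0.582, -0.4372), (0.5637, -0.0994, 0.0225, 0.0423, 0.5635, -0.0989), (0.5358, 0.381, 0.0083, 0.0291, 0.534, 0.3813), (0.4523, -0.1724, 0.0327, 0.0293, 0.4522, -0.1727)]
yellow [(0.5703, -0.0167, 0.0225, 0.0412, 0.5697, -0.0164), (0.4219, -0.065, 0.0088, 0.0284, 0.4209, -0.0661)]
green []
tcp [0.5798 0.06   0.1339] [-3.141e+00 -3.000e-03  1.000e-03] t 25.425 open 0.016435439780491036
```

View pics/p3.png

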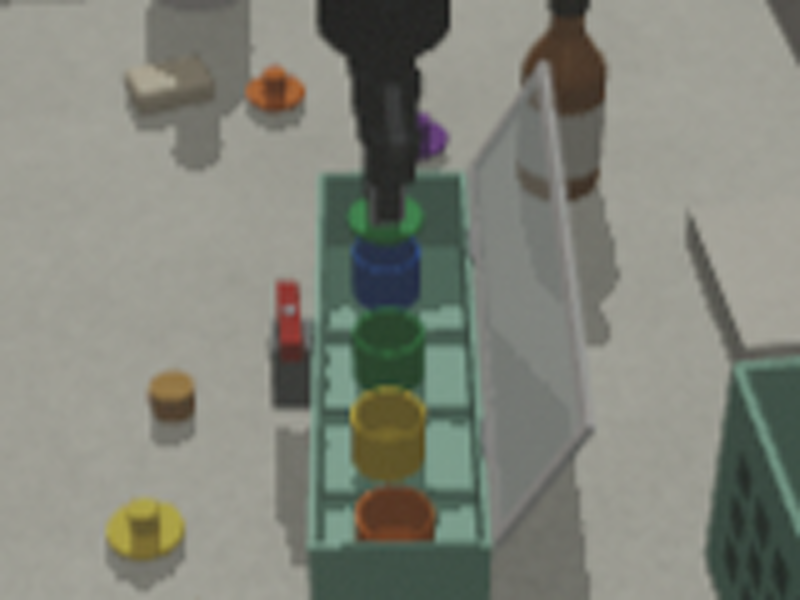

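The lid hangs level in the gripper at about (385,215), ready to go down onto the green tub at (388,345).

Emit:
jog_arm(commands=[0.03, 0.025, 0.5, 0, 0, 0, 10, 0, 0, 0.5, 0, 0, 0, 10, 0, 0, 0.3, 0, 0, 0, 10, 0, 0, 0.14, 0, 0, 0, 10, 0, 0, 0, 0, 0, 0, 10, 0, 0, 0, 0, 0, 0, 10, 0, 0, 0, 0, 0, 0, 10])

```text
t: 26.35
tool_pos: [0.5829, 0.0575, 0.0489]
tool_rot: [-3.141, -0.0, -0.003]
contact_force: [0.0, 0.9, 3.2]
opening: 0.0166
grip_force: 29.7
```

Emit:
jog_arm(commands=[0, 0, 0, 0, 0, 0, 32, 0, 0, 0, 0, 0, 0, 32, 0, 0, -0.5, 0, 0, 0, 32, 0, 0, -1, 0, 0, 0, 32, -0.131, -0.9, 0, 0, 0, 0, 40, -0.131, -0.9, 0, 0, 0, 0, 40, -0.131, -0.9, 0, 0, 0, 0, 40, -0.131, -0.9, 0, 0, 0, 0, 40, -0.131, -0.9, 0, 0, 0, 0, 40, -0.131, -0.9, 0, 0, 0, 0, 40, 0, 0, 0, 0, 0, 0, 40, 0, 0, 0, 0, 0, 0, 40, 0, 0, 0, 0, 0, 0, 40])

```text
t: 27.98
tool_pos: [0.535, 0.3801, 0.1376]
tool_rot: [3.141, -0.002, -0.001]
contact_force: [0.0, -0.2, 0.2]
opening: 0.04
grip_force: 0.0
```

```bash
python3 -c "
from h import *
im=scan(); save(im,'p4',(200,160,340,265),5)"
```

```text
blue [(0.5899, 0.1397, 0.0226, 0.041, 0.5897, 0.1413), (0.4871, 0.5187, 0.0137, 0.0741, 0.4887, 0.5175), (0.4662, -0.3791, 0.0085, 0.0286, 0.4645, -0.3789)]
orange [(0.5848, -0.4327, 0.0242, 0.0261, 0.5802, -0.4354), (0.5639, -0.0999, 0.0221, 0.0414, 0.5636, -0.0991), (0.5349, 0.3779, 0.0078, 0.0257, 0.5354, 0.381), (0.4522, -0.1723, 0.0326, 0.0295, 0.4538, -0.1727)]
yellow [(0.5704, -0.0169, 0.0222, 0.0407, 0.57, -0.0171), (0.4204, -0.0648, 0.0067, 0.0288, 0.4208, -0.0661)]
green [(0.5834, 0.0583, 0.0084, 0.0627, 0.5805, 0.0575)]
tcp [0.5351 0.3801 0.1377] [ 3.141e+00 -2.000e-03 -0.000e+00] t 28.025 open 0.04021700997596703
```

View pics/p4.png

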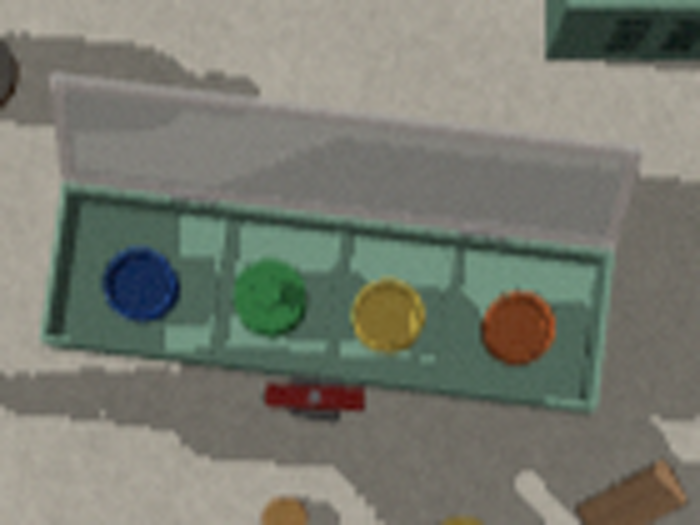

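The green lid is seated: it is concentric at (270,297), with the knob top at z 0.063. Next the orange lid.

Emit:
jog_arm(commands=[0.03, 0, 0.8, 0, 0, 0, 40, 0, 0, 0.7, 0, 0, 0, 40, 0, 0, 0.4, 0, 0, 0, 40, 0, 0, 0.16, 0, 0, 0, 40, 0, 0, 0, 0, 0, 0, 40, 0, 0, 0, 0, 0, 0, 40, 0, 0, 0, 0, 0, 0, 10, 0, 0, 0, 0, 0, 0, 10, 0, 0, 0, 0, 0, 0, 10, 0, 0, 0, 0, 0, 0, 10, 0, 0, -1, 0, 0, 0, 10, 0, 0, -1, 0, 0, 0, 10, 0, 0, 0, 0, 0, 0, 10])

```text
t: 29.65
tool_pos: [0.5401, 0.3835, 0.1419]
tool_rot: [-3.135, -0.0, -0.017]
contact_force: [0.3, 0.2, -0.2]
opening: 0.0167
grip_force: 29.3
```

Emit:
jog_arm(commands=[0.053, 0.89, 0, 0, 0, 0, 10, 0.053, 0.89, 0, 0, 0, 0, 10, 0.053, 0.89, 0, 0, 0, 0, 10, 0.053, 0.89, 0, 0, 0, 0, 10, 0.053, 0.89, 0, 0, 0, 0, 10, 0.053, 0.89, 0, 0, 0, 0, 10, 0.053, 0.89, 0, 0, 0, 0, 10, 0.053, 0.89, 0, 0, 0, 0, 10, 0.053, 0.89, 0, 0, 0, 0, 10, 0, 0, 0, 0, 0, 0, 10, 0, 0, 0, 0, 0, 0, 10, 0, 0, 0, 0, 0, 0, 10, 0, 0, 0, 0, 0, 0, 10])

```text
t: 31.28
tool_pos: [0.5651, -0.0981, 0.1341]
tool_rot: [-3.141, -0.003, 0.001]
contact_force: [0.9, -0.6, -0.1]
opening: 0.0163
grip_force: 29.5
```

Emit:
jog_arm(commands=[0.0, 0.03, 0.5, 0, 0, 0, 10, 0, 0, 0.5, 0, 0, 0, 10, 0, 0, 0.3, 0, 0, 0, 10, 0, 0, 0.14, 0, 0, 0, 10, 0, 0, 0, 0, 0, 0, 10, 0, 0, 0, 0, 0, 0, 10, 0, 0, 0, 0, 0, 0, 10])

```text
t: 32.15
tool_pos: [0.5662, -0.1012, 0.0489]
tool_rot: [3.141, 0.0, 0.004]
contact_force: [0.8, 0.7, 3.3]
opening: 0.016
grip_force: 29.7
```

Emit:
jog_arm(commands=[0, 0, 0, 0, 0, 0, 32, 0, 0, 0, 0, 0, 0, 32, 0, 0, -0.5, 0, 0, 0, 32, 0, 0, -1, 0, 0, 0, 32, -0.797, -0.196, 0, 0, 0, 0, 40, -0.797, -0.196, 0, 0, 0, 0, 40, -0.797, -0.196, 0, 0, 0, 0, 40, 0, 0, 0, 0, 0, 0, 40, 0, 0, 0, 0, 0, 0, 40, 0, 0, 0, 0, 0, 0, 40])

```text
t: 33.4
tool_pos: [0.4229, -0.0662, 0.1384]
tool_rot: [3.141, 0.0, 0.001]
contact_force: [0.3, -0.5, -1.2]
opening: 0.0402
grip_force: 0.0
```

```bash
python3 -c "
from h import *
im=scan()"
```

```text
blue [(0.5896, 0.1399, 0.0226, 0.0403, 0.5896, 0.1412), (0.4871, 0.5192, 0.0136, 0.0731, 0.4861, 0.5173), (0.4662, -0.3788, 0.0084, 0.0296, 0.4646, -0.3779)]
orange [(0.5944, -0.4282, 0.015, 0.0269, 0.5804, -0.4365), (0.5638, -0.1008, 0.0088, 0.0618, 0.5635, -0.1006), (0.4554, -0.1721, 0.0324, 0.0309, 0.4567, -0.1725)]
yellow [(0.5709, -0.0175, 0.0226, 0.0404, 0.57, -0.0185)]
green [(0.5828, 0.0578, 0.0089, 0.0613, 0.5803, 0.0576)]
tcp [ 0.4228 -0.0662  0.1383] [3.142 0.    0.   ] t 33.45 open 0.03988060499015268
```

Emit:
jog_arm(commands=[0, -0.02, 0.8, 0, 0, 0, 40, 0, 0, 0.7, 0, 0, 0, 40, 0, 0, 0.4, 0, 0, 0, 40, 0, 0, 0.16, 0, 0, 0, 40, 0, 0, 0, 0, 0, 0, 40, 0, 0, 0, 0, 0, 0, 40, 0, 0, 0, 0, 0, 0, 10, 0, 0, 0, 0, 0, 0, 10, 0, 0, 0, 0, 0, 0, 10, 0, 0, 0, 0, 0, 0, 10, 0, 0, -1, 0, 0, 0, 10, 0, 0, -1, 0, 0, 0, 10, 0.837, -0.264, 0, 0, 0, 0, 10, 0.837, -0.264, 0, 0, 0, 0, 10, 0.837, -0.264, 0, 0, 0, 0, 10, 0, 0, 0, 0, 0, 0, 10, 0, 0, 0, 0, 0, 0, 10, 0, 0, 0, 0, 0, 0, 10])

```text
t: 35.7
tool_pos: [0.5714, -0.0174, 0.1343]
tool_rot: [3.142, -0.001, -0.0]
contact_force: [0.0, -0.1, -0.5]
opening: 0.0164
grip_force: 29.4
```

Emit:
jog_arm(commands=[0.015, 0, 0.5, 0, 0, 0, 10, 0, 0, 0.5, 0, 0, 0, 10, 0, 0, 0.3, 0, 0, 0, 10, 0, 0, 0.14, 0, 0, 0, 10, 0, 0, 0, 0, 0, 0, 10, 0, 0, 0, 0, 0, 0, 10, 0, 0, 0, 0, 0, 0, 10])

```text
t: 36.58
tool_pos: [0.5738, -0.0172, 0.0486]
tool_rot: [3.141, 0.0, 0.002]
contact_force: [0.4, -0.5, 2.3]
opening: 0.0163
grip_force: 29.6
```

Emit:
jog_arm(commands=[0, 0, 0, 0, 0, 0, 32, 0, 0, 0, 0, 0, 0, 32, 0, 0, -0.5, 0, 0, 0, 32, 0, 0, -1, 0, 0, 0, 32, -0.254, 0.86, 0, 0, 0, 0, 40, -0.254, 0.86, 0, 0, 0, 0, 40, -0.254, 0.86, 0, 0, 0, 0, 40, -0.254, 0.86, 0, 0, 0, 0, 40, -0.254, 0.86, 0, 0, 0, 0, 40, -0.254, 0.86, 0, 0, 0, 0, 40, -0.254, 0.86, 0, 0, 0, 0, 40, 0, 0, 0, 0, 0, 0, 40, 0, 0, 0, 0, 0, 0, 40, 0, 0, 0, 0, 0, 0, 40])

```text
t: 38.33
tool_pos: [0.467, -0.377, 0.1376]
tool_rot: [-3.141, -0.003, 0.0]
contact_force: [0.2, -0.6, -0.5]
opening: 0.0397
grip_force: 0.0
```

```bash
python3 -c "
from h import *
im=scan()"
```

```text
blue [(0.5895, 0.1397, 0.0228, 0.0414, 0.5896, 0.1412), (0.4902, 0.519, 0.0137, 0.0717, 0.4872, 0.5172), (0.4644, -0.3766, 0.0196, 0.0192, 0.4646, -0.3759)]
orange [(0.5957, -0.4271, 0.0136, 0.0275, 0.5801, -0.4345), (0.5642, -0.1014, 0.0083, 0.0626, 0.5635, -0.1006), (0.4515, -0.173, 0.0327, 0.0304, 0.4522, -0.173)]
yellow [(0.573, -0.0173, 0.0081, 0.062, 0.5712, -0.017)]
green [(0.5829, 0.0575, 0.0089, 0.0614, 0.5801, 0.0577)]
tcp [ 0.4671 -0.377   0.1377] [-3.141e+00 -3.000e-03  0.000e+00] t 38.375 open 0.04011650743983527
```

Emit:
jog_arm(commands=[0, 0.02, 0.8, 0, 0, 0, 40, 0, 0, 0.7, 0, 0, 0, 40, 0, 0, 0.4, 0, 0, 0, 40, 0, 0, 0.16, 0, 0, 0, 40, 0, 0, 0, 0, 0, 0, 40, 0, 0, 0, 0, 0, 0, 40, 0, 0, 0, 0, 0, 0, 10, 0, 0, 0, 0, 0, 0, 10, 0, 0, 0, 0, 0, 0, 10, 0, 0, 0, 0, 0, 0, 10, 0, 0, -1, 0, 0, 0, 10, 0, 0, -1, 0, 0, 0, 10, 0, 0, 0, 0, 0, 0, 10])

```text
t: 40.0
tool_pos: [0.4695, -0.3825, 0.1414]
tool_rot: [3.133, 0.0, 0.013]
contact_force: [-0.0, -0.0, 0.4]
opening: 0.0164
grip_force: 29.4
```

Emit:
jog_arm(commands=[0.208, -0.863, 0, 0, 0, 0, 10, 0.208, -0.863, 0, 0, 0, 0, 10, 0.208, -0.863, 0, 0, 0, 0, 10, 0.208, -0.863, 0, 0, 0, 0, 10, 0.208, -0.863, 0, 0, 0, 0, 10, 0.208, -0.863, 0, 0, 0, 0, 10, 0.208, -0.863, 0, 0, 0, 0, 10, 0.208, -0.863, 0, 0, 0, 0, 10, 0.208, -0.863, 0, 0, 0, 0, 10, 0.208, -0.863, 0, 0, 0, 0, 10, 0, 0, 0, 0, 0, 0, 10, 0, 0, 0, 0, 0, 0, 10, 0, 0, 0, 0, 0, 0, 10, 0, 0, 0, 0, 0, 0, 10])

```text
t: 41.75
tool_pos: [0.5913, 0.1372, 0.1341]
tool_rot: [3.142, -0.002, -0.001]
contact_force: [0.5, -0.6, -0.5]
opening: 0.0159
grip_force: 29.5
```

Emit:
jog_arm(commands=[0.0, -0.04, 0.5, 0, 0, 0, 10, 0, 0, 0.5, 0, 0, 0, 10, 0, 0, 0.3, 0, 0, 0, 10, 0, 0, 0.14, 0, 0, 0, 10, 0, 0, 0, 0, 0, 0, 10, 0, 0, 0, 0, 0, 0, 10, 0, 0, 0, 0, 0, 0, 10])

```text
t: 42.62
tool_pos: [0.5923, 0.1406, 0.0488]
tool_rot: [-3.142, 0.0, -0.003]
contact_force: [0.8, -1.3, 2.6]
opening: 0.0162
grip_force: 29.7
```

Emit:
jog_arm(commands=[0, 0, 0, 0, 0, 0, 32, 0, 0, 0, 0, 0, 0, 32, 0, 0, -0.5, 0, 0, 0, 32, 0, 0, -1, 0, 0, 0, 32, 0, 0, -1, 0, 0, 0, 0, 0, 0, -0.2, 0, 0, 0, 0, 0.506, 0.56, 0, 0, 0, 0, 0, 0.506, 0.56, 0, 0, 0, 0, 0, 0.506, 0.56, 0, 0, 0, 0, 0, 0.506, 0.56, 0, 0, 0, 0, 0, 0, 0, 0, 0, 0, 0, 0, 0, 0, 0, 0, 0, 0, 0, 0, 0, 0, 0, 0, 0, 0])

```text
t: 44.25
tool_pos: [0.7121, 0.0074, 0.2094]
tool_rot: [-3.141, -0.002, 0.002]
contact_force: [0.6, 0.6, -0.0]
opening: 0.0003
grip_force: 0.0
```

```bash
python3 -c "
from h import *
im=scan(); W=cloud(im); s=eyes.get_image('side'); save(s,'p5',(200,90,400,240),4); V=cloud(s)
for n,C,im in (('top',W,im),('side',V,s)):
    d=nets.silhouettes(n,'cover')
    if d:
        p=C[d[0]['mask']]; p=p[(p[:,2]<.17)&(p[:,2]>.13)]; q=np.c_[(p[:,0]-.579)*.9935-(p[:,1]-.02)*.114,(p[:,0]-.579)*.114+(p[:,1]-.02)*.9935,p[:,2]]; print(n,np.percentile(q,[2,50,98],axis=0).round(3).tolist())
"
```

```text
blue [(0.5906, 0.1406, 0.0085, 0.0615, 0.5894, 0.1434), (0.4826, 0.5179, 0.0122, 0.0738, 0.4876, 0.5174)]
orange [(0.5862, -0.4336, 0.0258, 0.0262, 0.5817, -0.4375), (0.5646, -0.1001, 0.009, 0.0629, 0.5636, -0.1023), (0.4519, -0.173, 0.0327, 0.0297, 0.4522, -0.1735)]
yellow []
green []
tcp [0.7122 0.0074 0.2097] [-3.141e+00 -2.000e-03  1.000e-03] t 44.3 open 7.225883486324958e-05
top [[0.085, -0.168, 0.131], [0.093, -0.085, 0.145], [0.102, 0.167, 0.156]]
side [[0.084, -0.171, 0.13], [0.093, -0.034, 0.146], [0.102, 0.164, 0.157]]
```

View pics/p5.png

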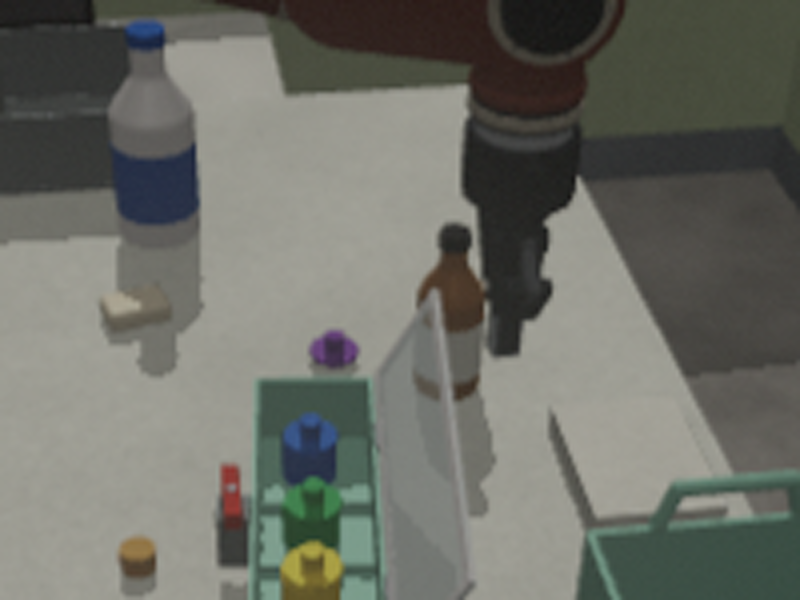

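All four lids are on, with the blue knob top at z 0.0615, and the gripper is behind the cover. I'll go down and pull the cover over.

Emit:
jog_arm(commands=[0, 0, 0.6, 0, 0, 0, 0, 0, 0, 0.6, 0, 0, 0, 0, 0, 0, 0.27, 0, 0, 0, 0, 0, 0, 0, 0, 0, 0, 0, 0, 0, 0, 0, 0, 0, 0, -0.348, -0.04, 0, 0, 0, 0, 0, -0.348, -0.04, 0, 0, 0, 0, 0, -0.348, -0.04, 0, 0, 0, 0, 0, -0.348, -0.04, 0, 0, 0, 0, 0, 0, 0, 0, 0, 0, 0, 0, 0, 0, 0, 0, 0, 0, 0])

```text
t: 45.82
tool_pos: [0.6306, 0.0158, 0.1231]
tool_rot: [3.141, 0.0, 0.004]
contact_force: [0.0, 0.2, 0.4]
opening: 0.0003
grip_force: 0.9
```

Emit:
jog_arm(commands=[-0.28, -0.032, 0, 0, 0, 0, 0, -0.28, -0.032, 0, 0, 0, 0, 0, -0.28, -0.032, 0, 0, 0, 0, 0, 0, 0, 0, 0, 0, 0, 0])

```text
t: 46.32
tool_pos: [0.5789, 0.0217, 0.1216]
tool_rot: [-3.142, -0.0, 0.001]
contact_force: [-0.2, -0.4, -0.4]
opening: 0.0001
grip_force: 0.0
```

```bash
python3 -c "
from h import *
s=eyes.get_image('side'); save(s,'p6',(220,110,380,230),5); o=ctrl.get_obs(); print(o['tool_pos'],o['contact_force'])
"
```

```text
[0.57914921 0.02165193 0.12155617] [-0.71015899  0.09664659 -0.38185342]
```

View pics/p6.png

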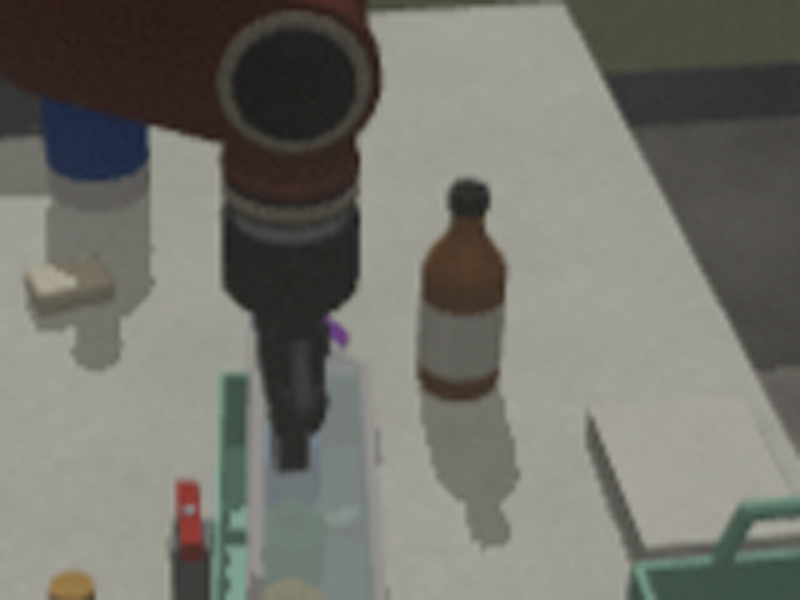

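The cover is over the case and half closed, with the fingertip on its outer face. Now I press it down.

Emit:
jog_arm(commands=[-0.23, -0.027, 0.26, 0, 0, 0, 0, -0.23, -0.027, 0.26, 0, 0, 0, 0, 0, 0, 0.2, 0, 0, 0, 0, 0, 0, 0.1, 0, 0, 0, 0, 0, 0, 0.06, 0, 0, 0, 0, 0, 0, 0, 0, 0, 0, 0, 0, 0, 0, 0, 0, 0, 0])

```text
t: 47.25
tool_pos: [0.5516, 0.0249, 0.0709]
tool_rot: [-3.142, -0.0, 0.003]
contact_force: [-8.1, 1.4, 11.6]
opening: -0.0001
grip_force: 6.2
```

```bash
cat > cov.py <<'E'
from h import *
for n in ('top','side'):
    im=eyes.get_image(n); C=cloud(im)
    d=nets.silhouettes(n,'cover')
    if d:
        p=C[d[0]['mask']]; q=np.c_[(p[:,0]-.579)*.9935-(p[:,1]-.02)*.114,(p[:,0]-.579)*.114+(p[:,1]-.02)*.9935,p[:,2]]
        for lo,hi in((-.05,-.043),(.043,.05)):
            k=(q[:,0]>lo)&(q[:,0]<hi)&(q[:,2]<.1)&(q[:,2]>.06); print(n,lo,k.sum(),np.percentile(q[k,2],[10,50,90]).round(4) if k.sum() else '')
    W=C; hsv=cv2.cvtColor(im["image"],cv2.COLOR_RGB2HSV)
    red=((hsv[...,0]<6)|(hsv[...,0]>174))&(hsv[...,1]>130)&(W[...,0]>.45)&(W[...,0]<.6)&(abs(W[...,1])<.12)&(W[...,2]>.083)&(W[...,2]<.1)
    p=W[red][:,:2]; 
    if len(p)>8: 
        v=np.linalg.svd(p-p.mean(0))[2][0]; v*=np.sign(v[1]); a=np.arctan2(v[1],v[0])-np.pi/2+.114; print(n,"bar",p.mean(0).round(4),"angle",a.round(3),len(p))
o=ctrl.get_obs(); print(o['tool_pos'].round(4),o['contact_force'].round(1),o['t'])
E
python3 cov.py
```

```text
top -0.05 107 [0.0673 0.0701 0.0739]
top 0.043 137 [0.0678 0.0703 0.0737]
top bar [0.5154 0.0259] angle 0.06 64
side -0.05 90 [0.0709 0.0728 0.0744]
side 0.043 178 [0.0711 0.0731 0.0754]
side bar [0.5171 0.0194] angle 0.063 36
[0.5516 0.0249 0.0709] [-8.6  0.5 11.7] 47.45
```

The cover is shut, with the border at z≈0.071 on both the front and hinge sides. One more firm press, then I go in front of the turnbutton's -y end.

Emit:
jog_arm(commands=[0, 0, 0.05, 0, 0, 0, 0, 0, 0, 0, 0, 0, 0, 0, 0, 0, -0.05, 0, 0, 0, 0, 0, 0, -1, 0, 0, 0, 0, -0.564, 0.218, 0, 0, 0, 0, 0, -0.564, 0.218, 0, 0, 0, 0, 0, 0, 0, 0, 0, 0, 0, 0, 0, 0, 0, 0, 0, 0, 0, 0, 0, 0, 0, 0, 0, 0])

```text
t: 48.58
tool_pos: [0.4847, -0.0012, 0.1292]
tool_rot: [3.142, 0.001, 0.001]
contact_force: [0.8, -0.3, 0.8]
opening: -0.0
grip_force: 0.0
```

```bash
python3 cov.py
```

```text
top -0.05 96 [0.0671 0.0707 0.074 ]
top 0.043 256 [0.0675 0.0702 0.0734]
side -0.05 131 [0.0711 0.073  0.0751]
side 0.043 170 [0.0713 0.0729 0.0748]
side bar [0.5173 0.0202] angle 0.051 37
[ 0.4841 -0.0011  0.1289] [-0.4  0.7  0.3] 48.775
```

Emit:
jog_arm(commands=[0, 0, 0.5, 0, 0, 0, 0, 0, 0, 0.317, 0, 0, 0, 0, 0, 0, 0, 0, 0, 0, 0, 0, 0, 0, 0, 0, 0, 0, 0.182, 0.021, 0, 0, 0, 0, 0, 0.182, 0.021, 0, 0, 0, 0, 0, 0.182, 0.021, 0, 0, 0, 0, 0, 0, 0, 0, 0, 0, 0, 0, 0.118, -0.075, 0, 0, 0, 0, 0, 0.118, -0.075, 0, 0, 0, 0, 0, 0, -0.04, 0, 0, 0, 0, 0, 0, 0, 0, 0, 0, 0, 0, 0, 0, 0, 0, 0, 0, 0])

```text
t: 50.4
tool_pos: [0.5309, 0.0064, 0.0802]
tool_rot: [-3.142, -0.0, -0.002]
contact_force: [0.8, -2.7, 1.4]
opening: 0.0002
grip_force: 0.8
```

```bash
python3 cov.py
```

```text
top -0.05 90 [0.068  0.0704 0.0731]
top 0.043 255 [0.0677 0.0705 0.0735]
top bar [0.4934 0.0301] angle 1.598 16
side -0.05 73 [0.0712 0.0729 0.0749]
side 0.043 184 [0.0713 0.0731 0.0755]
side bar [0.5024 0.0258] angle 1.555 15
[0.5307 0.0064 0.0801] [ 1.5 -2.   0.7] 50.6
```

Emit:
jog_arm(commands=[0.006, -0.05, 0, 0, 0, 0, 0, 0, 0, 0, 0, 0, 0, 0, 0, 0, 0, 0, 0, 0, 0])

```text
t: 50.98
tool_pos: [0.531, 0.0071, 0.0801]
tool_rot: [3.137, 0.0, -0.0]
contact_force: [-0.1, -9.7, 1.9]
opening: -0.0002
grip_force: 4.7
```

The force rises with almost no travel, so the turnbutton is at its stop. Back off and check.

Emit:
jog_arm(commands=[0, 0.3, 0, 0, 0, 0, 0, 0, 0, -1, 0, 0, 0, 0, 0, 0, -1, 0, 0, 0, 0, -0.5, 0.8, -0.3, 0, 0, 0, 0, -0.5, 0.8, 0, 0, 0, 0, 0, -0.5, 0.8, 0, 0, 0, 0, 0, 0, 0.8, 0, 0, 0, 0, 0, 0, 0.8, 0, 0, 0, 0, 0, 0, 0, 0, 0, 0, 0, 0, 0, 0, 0, 0, 0, 0, 0])

```text
t: 52.22
tool_pos: [0.4406, -0.2482, 0.2173]
tool_rot: [-3.14, 0.001, 0.001]
contact_force: [0.5, -0.1, 0.6]
opening: -0.0003
grip_force: 0.0
```

```bash
python3 cov.py; python3 -c "
from h import *
im=scan(); save(im,'p7',(190,160,350,270),5)"
```

```text
top -0.05 193 [0.0665 0.0702 0.0735]
top 0.043 253 [0.0675 0.0704 0.0734]
top bar [0.5159 0.0278] angle 1.559 75
side -0.05 124 [0.0713 0.0733 0.0755]
side 0.043 177 [0.071  0.073  0.0749]
side bar [0.5179 0.0231] angle 1.556 30
[ 0.4411 -0.2476  0.2178] [ 0.5  0.3 -0.3] 52.425
blue [(0.4856, 0.5183, 0.0121, 0.0738, 0.4876, 0.5168)]
orange [(0.5928, -0.4281, 0.0166, 0.0267, 0.5804, -0.4362), (0.4506, -0.172, 0.0321, 0.0305, 0.4522, -0.1725)]
yellow []
green []
tcp [ 0.4411 -0.2476  0.2179] [-3.141e+00 -3.000e-03 -0.000e+00] t 52.475 open 0.00019475489744455958
```

View pics/p7.png

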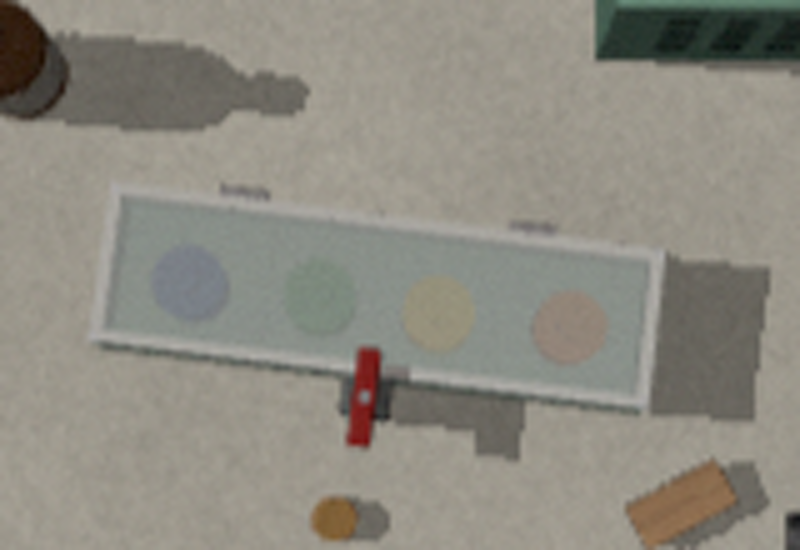

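The cover is shut flat, and the turnbutton at (363,397) lies across its front edge at about 1.56 rad. All four lidded tubs show inside.

```bash
python3 -c "
from station import job; print(job.finish_job())"
```

```text
the job is handed in; nothing more can be done
None
```

All four tubs are lidded in their own colours and standing in the case, the cover is shut, the turnbutton is turned across to its stop, and the job is handed in.

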